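# Roll the stray grinding ball into its seat and shut the dust cover

## Task

One ball of the grinding-ball set is lying loose on the open deck of the ball tray. Slide the clear cover fully back by its knob, roll the loose ball along the deck with light pushes, neither pinching it nor picking it up, until it drops into the empty pocket, and then slide the cover fully shut over the set. Leave the other three balls in their pockets.

Things in the scene. Friction and masses are not known exactly. Their poses are not given: they have to be found in the camera images.
- ball_tray: Low aluminium tray, 266 mm long (its x) by 242 mm wide (its y), fixed to the bench; origin on the bench, +x from its open front to its rear. A row of four pockets lies at x = +15 mm, y = -72, -24, +24, +72 mm. Behind it (x = 40 to 126 mm) a ledge 38 mm high stops balls and carries the opened cover. Cover rails, 47 mm high, run at x = -16 to +126 mm, y = 107 to 121 mm either side.
- tray_deck (a point): A point on the tray's level grey rolling deck, 12 mm above the bench, at tray x = -60 mm, y = 0. The deck spans tray x = -133 to -9 mm, y = -113 to +113 mm and is flush with the seat blocks behind it; at its front and sides a low wall, its top 20 mm above the bench.
- ball_center (a point): Centre of the loose white porcelain ball, 30 mm in diameter, about 34 g: 27 mm above the bench on the deck, 21 mm when seated (it sinks 6 mm). At start at tray x = -75 to -45 mm, y = -50 to +50 mm. Pushed at 30 to 50 mm/s it rolls on by some 5 to 10 mm when the push ends (at 100 mm/s by 30 mm and more); with its centre 5 mm inside the hole's rim, it drops in by itself.
- empty_pocket (a point): Centre of the mouth of the one pocket that holds no ball, level with the deck (12 mm above the bench); it may be any of the four places of the row, 48 mm apart. A pocket is an upright round hole, 24 mm in diameter, 8.5 mm deep, in a grey seat block 47.5 mm square; a ball rests on the hole's rim.
- ball_1_center (a point): Centre of a seated ball of the same set (30 mm in diameter, its top 36 mm above the bench), in one of the other three pockets; is to stay there.
- ball_2_center (a point): Centre of the second seated ball, in another pocket; is to stay there.
- ball_3_center (a point): Centre of the third seated ball, in another pocket; is to stay there.
- cover_knob (a point): Point in the middle of the upright round black knob, 24 mm in diameter, that stands in the middle of the cover: this point is 58 mm above the bench, the knob's foot 45 mm, its top 71 mm.
- cover (a joint): Slide of the clear cover (60 mm along tray x, 223 mm along y, 4 mm thick, underside 38.5 mm above the bench), in m: 0 = shut over the pockets, front edge at tray x = -15 mm; 0.075 = fully back; grows towards tray +x; starts at 0 to 0.02. Stays where left; takes about 2 N. Clears seated balls by 2.5 mm, is blocked by a ball standing on the deck.
Mind the look-alikes: they are no part of the job. Leave any brown or purple look-alike of the part that bears ball_center alone. Leave any purple or yellow look-alike of the part that bears empty_pocket alone.

How it is judged:
By the outcome, as a careful person would: the job done as asked, in the order asked, and still so for the second after the job is handed in, with the robot touching nothing.
It also fails if it takes over 64 s, if anything falls off the work surface, if the arm or the gripper's body presses on something with over 40 N, if the wrist force passes 120 N, or if a joint passes its speed limit or range.

## Robot

A 6-joint arm with a two-finger parallel gripper is mounted at the origin on a cart in front of the work surface, level with it; the furniture and walls round the work are solid. World frame = base frame: x ahead of the robot, y to its left, z up, the work surface at z = 0. Lengths are in m, angles in degrees, forces in N, time in s.
With the tool pointing down it reaches from about 0.35 to 0.875 m from the base axis. Payload 4.2 kg.
Tool frame: the origin (TCP) lies midway between the tips of the shut fingers; the grasp point (between the pads) lies 19 mm behind it; z points along the fingers, y is the direction in which the jaws open and shut (so a half turn about z gives the same grasp; the last joint's range is limited). The gripper opens to 87 mm and grips with 3 to 60 N. Pads are 19 mm wide; open, the fingers measure 117 mm over their backs; the gripper's body (75 mm by 190 mm) begins 51 mm behind the grasp point.
Start: joints at [88.614, 22.042, 0.453, 0, -68.411, -14.817], TCP at [0.174, 0.6, 0.223] pointing down, gripper open.
Joint ranges: [-179.83, 179.83], [-69.29, 118.12], [-61.27, 80.66], [-181.25, 117.63], [-171.15, -9.14], [-177.46, 177.46]. Speed limits (degrees/s): [159.86, 159.86, 180, 180, 180, 180].

## Interface

Orientations are given as a 3x3 rotation matrix whose columns are the frame's x, y, z axes.
In Python, from station import sense, capture, calibration, finish_job gives the robot as it stands.
- The arm moves only by the tool carry_out, never from a script. Its argument "commands" is one flat list of numbers, 6 for each row, row after row: the shift along the tool's x, y, z in mm, then the turn, a rotation vector about the tool's x, y, z in rad. A call has 1 to 5 rows; each row shifts and turns the pose as measured when the row begins, along the tool's axes as they then stand; what a row does not reach is not made up. A row lasts 1/8 s, in which the tool goes at most 62.5 mm and 10.7 degrees, less where a joint would pass 70% of its speed; a pose out of reach is approached as far as the arm can. A call is refused whole if a number of a shift passes 62.5 or a number of a turn 0.188, either way. A call with a gripper value outside its range is refused whole. "grip" is the finger opening in mm, from 0 to 87, set as the call begins (left out, the last holds). The fingers move at their own pace and stop on an object; the grip force is fixed at half the most. Time passes only in rows, so rows that do not move let the fingers close. It gives the time, the measured TCP pose, the force and the opening at its end, in the units of the state.
- sense(): the state, without advancing time (a new reading comes with each control period).
- capture(name): name is "side" or "top" or "wrist"; returns the picture (480x640x3 uint8, red, green, blue); there is no depth.
- calibration(name): a dict with "fx", "fy", "cx", "cy" (pixels), "dist" ([k1, k2, p1, p2, k3] as OpenCV has them; the pictures are not rectified), "rvec" (rotation vector, rad) and "tvec" (3), from world to camera coordinates, as OpenCV has them. Camera axes: x right, y down, z forward; pixel columns grow to the right and rows downward; lengths in m; the calibration is good to about 2 mm. A picture is of the moment at which its call begins: read the wrist's pose just before it. calibration takes no time and is no camera call; for the wrist camera it gives the pose at the moment of the call.
- finish_job(): hands the job in, once; it reports no verdict.
The state is a dict: "time_s": time; "joints": joint angles; "joint_velocities": joint speeds; "effort": joint torques, N m; "tcp_pos": TCP position; "ee_rot": TCP orientation; "wrist_force": force on the tool from outside, world axes, zero at the start; "moment": the same for the moment, N m; "gripper_width": opening from 0.0 (shut) to 1.0 (fully open).
Only numpy, scipy, OpenCV 4.12 (cv2) and the standard library are available. Lean on these libraries where they do the work, as an engineer would, in place of code of your own. Each camera call takes 0.05 s, during which the arm holds its last target.

## Working session

There is one attempt and no reset: what is moved stays moved. The work goes in short steps, Python scripts to look and compute and a tool call to move; the robot and the scene stay as the last step left them, time stands still between calls to the robot, and variables do not carry over. Pictures are saved under pics/ and viewed, and the job is handed in when it is done.

Besides the shell and the picture viewer there is one more tool, called after "Call:" as name(argument=value, ...) on one line, values as JSON. carry_out: Moves the arm, as the interface text tells. Its arguments: {"type":"object","properties":{"commands":{"type":"array"},"grip":{"type":"number"}},"required":["commands"]}

```bash
ls; mkdir -p pics
cat > h.py <<'E'
import numpy as np, cv2
from station import sense, capture, calibration, finish_job
def save(n,f):
    im=capture(n); cv2.imwrite('pics/'+f,im[:,:,::-1]); return im
def ray(n,uv,z,c=None):
    c=c or calibration(n)
    K=np.array([[c['fx'],0,c['cx']],[0,c['fy'],c['cy']],[0,0,1]])
    p=cv2.undistortPoints(np.array(uv,float).reshape(-1,1,2),K,np.array(c['dist'],float)).reshape(-1,2)
    R=cv2.Rodrigues(np.array(c['rvec'],float))[0];t=np.array(c['tvec'],float).reshape(3)
    o=-R.T@t; d=np.c_[p,np.ones(len(p))]@R
    return o+d*((z-o[2])/d[:,2])[:,None]
def proj(n,P,c=None):
    c=c or calibration(n)
    K=np.array([[c['fx'],0,c['cx']],[0,c['fy'],c['cy']],[0,0,1]])
    return cv2.projectPoints(np.array(P,float).reshape(-1,1,3),np.array(c['rvec'],float),np.array(c['tvec'],float),K,np.array(c['dist'],float))[0].reshape(-1,2)
E
python3 - <<'E'
from h import *
s=sense();print(s)
for n in ['top','side','wrist']: save(n,n+'0.png'); print(n,calibration(n))
E
```

```text
pics
{'time_s': 0.0, 'joints': array([ 8.86138637e+01,  2.20907681e+01,  3.79253186e-01, -2.84613486e-02,
       -6.84107894e+01, -1.48158809e+01]), 'joint_velocities': array([-0.05613714,  0.03069173, -0.07188979, -0.00909857,  0.09586129,
        0.02633209]), 'effort': array([ 3.72450249e-04, -3.90657520e+01,  1.87400919e+01,  4.21957880e+00,
        1.09862076e-02, -1.98451899e-04]), 'tcp_pos': array([0.17421388, 0.59959916, 0.2214573 ]), 'ee_rot': array([[ 9.60232736e-01, -2.79200340e-01, -5.13396170e-04],
       [-2.79200794e-01, -9.60230394e-01, -2.12277034e-03],
       [ 9.96995943e-05,  2.18169419e-03, -9.99997615e-01]]), 'wrist_force': array([-0.50078113,  0.36619762,  1.23354065]), 'moment': array([ 0.06864623, -0.00458558, -0.0176016 ]), 'gripper_width': 1.003807272099536}
top {'fx': 492.16938277724387, 'fy': 492.16938277724387, 'cx': 315.0121623519032, 'cy': 244.86568574140856, 'dist': array([-0.08959847,  0.        ,  0.        ,  0.        ,  0.        ]), 'rvec': array([ 2.13388989, -2.13156392,  0.18775347]), 'tvec': array([-0.01027761,  0.55480453,  0.82062965])}
side {'fx': 534.9757632178313, 'fy': 534.9757632178313, 'cx': 311.7533323946783, 'cy': 245.80887198708456, 'dist': array([0.01847345, 0.        , 0.        , 0.        , 0.        ]), 'rvec': array([ 0.83783105, -2.45303299,  1.23814736]), 'tvec': array([0.43359871, 0.24784019, 0.66728331])}
wrist {'fx': 430.7604393944728, 'fy': 430.7604393944728, 'cx': 316.07778107217956, 'cy': 237.40030187516984, 'dist': array([-0.10151428,  0.        ,  0.        ,  0.        ,  0.        ]), 'rvec': array([-1.78831032,  2.37994952,  0.29726465]), 'tvec': array([ 0.62449625, -0.02798699,  0.38979062])}
```

View pics/top0.png

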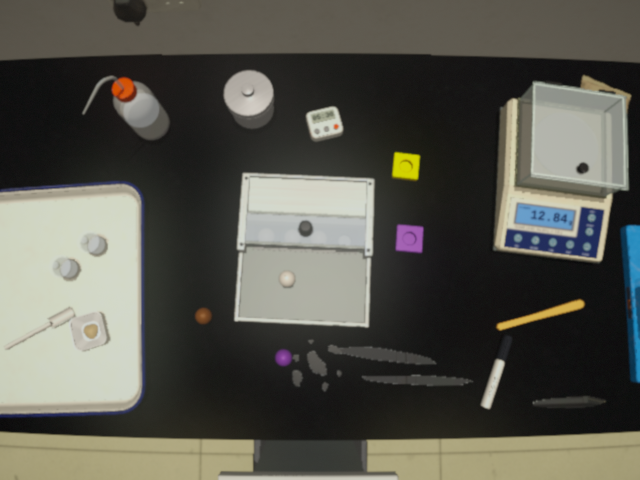

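View pics/side0.png

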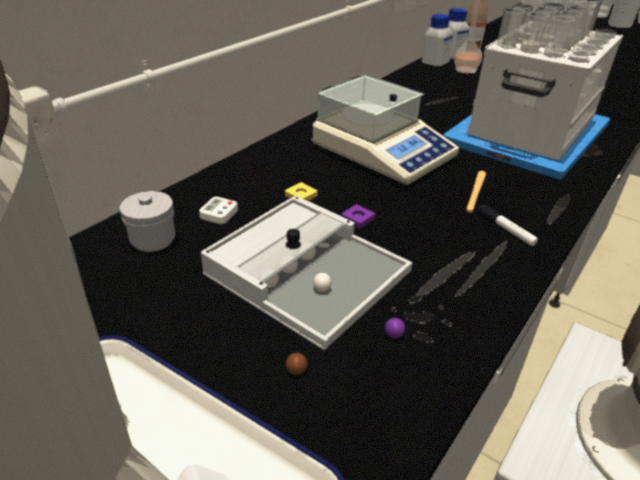

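View pics/wrist0.png

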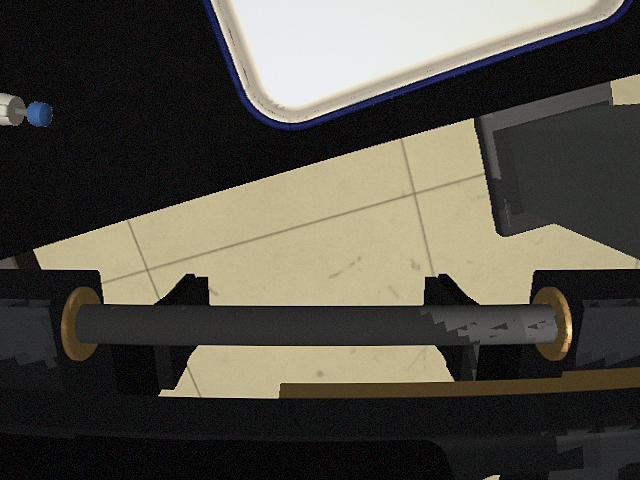

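The top view shows the tray (corners about (243,174), (374,180), (369,327), (235,321)), the knob at (306,228) and the loose ball at (288,279). I'll enlarge it and measure.

Run:
```python
from h import *
im=cv2.imread('pics/top0.png')
cv2.imwrite('pics/c1.png',cv2.resize(im[165:335,225:385],None,fx=4.5,fy=3.5*1,interpolation=cv2.INTER_CUBIC)[:600])
im2=cv2.imread('pics/side0.png')
cv2.imwrite('pics/c2.png',cv2.resize(im2[190:350,195:420],None,fx=3.5,fy=3.5,interpolation=cv2.INTER_CUBIC))
hsv=cv2.cvtColor(im,cv2.COLOR_BGR2HSV)
# ball: in the deck region, brighter
g=cv2.cvtColor(im,cv2.COLOR_BGR2GRAY)
print(g[255:300,288:289].T, g[279:280,270:305], im[279,288], im[300,320])
print(ray('top',[(243,174),(374,180)],.047), ray('top',[(369,327),(235,321)],.02), ray('top',[(306,228)],.071), ray('top',[(287.5,279)],.027))
```

```text
[[171 171 171 171 171 172 172 172 172 172 172 172 172 172 170 165 171 183
  192 199 203 207 209 209 206 203 198 192 184 173 155 131 128 155 170 173
  173 173 173 173 173 173 173 173 173]] [[171 172 172 171 172 172 172 170 163 162 174 186 194 200 204 208 210 210
  206 202 198 191 183 170 156 158 170 173 174 173 174 173 174 174 174]] [191 207 211] [164 176 175]
[[ 0.68561533  0.1213857   0.047     ]
 [ 0.67459828 -0.11660811  0.047     ]] [[ 0.41159452 -0.10586542  0.02      ]
 [ 0.42180171  0.13268683  0.02      ]] [[0.58036268 0.00599441 0.071     ]] [[0.49646907 0.03938912 0.027     ]]
```

View pics/c1.png

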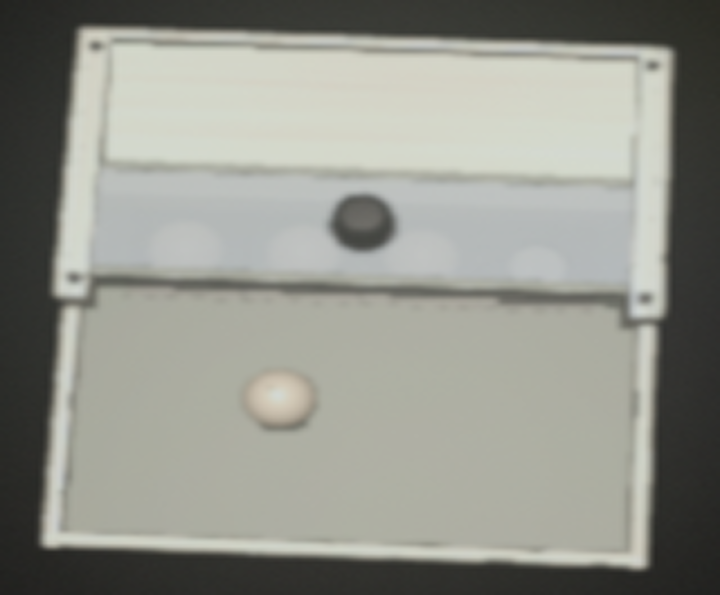

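View pics/c2.png

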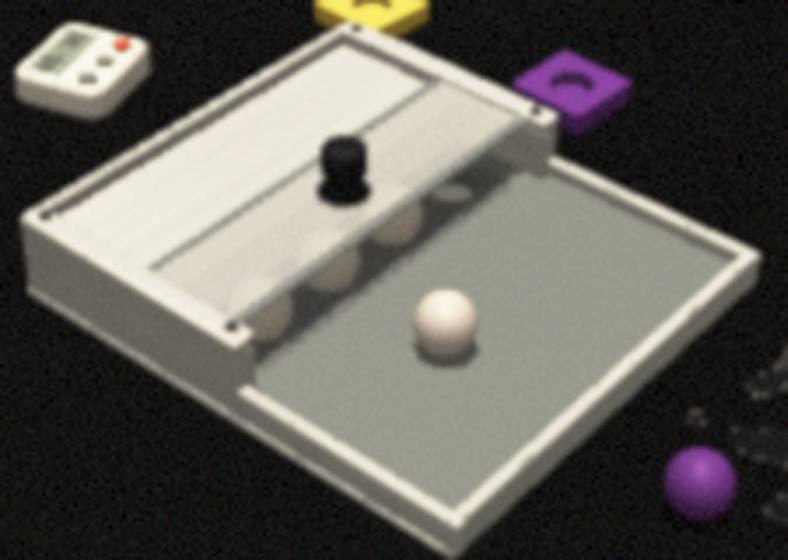

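```bash
cat >> h.py <<'E'
import json,os
if os.path.exists('tray.json'):
    T=json.load(open('tray.json')); th=T['th']; A=np.array([[np.cos(th),-np.sin(th)],[np.sin(th),np.cos(th)]]); t0=np.array(T['t'])
def tw(p): return A@np.array(p)+t0
def wt(p): return A.T@(np.array(p)[:2]-t0)
E
python3 - <<'E'
from h import *
crop=np.array([(80,28),(672,48),(648,568),(42,546),(54,297),(665,318)],float)
px=np.c_[225+(crop[:,0]+.5)/4.5-.5,165+(crop[:,1]+.5)/3.5-.5]
zs=[.047,.047,.02,.02,.047,.047]
tr=np.array([(.133,.121),(.133,-.121),(-.133,-.121),(-.133,.121),(-.016,.121),(-.016,-.121)])
W=np.array([ray('top',[p],z)[0][:2] for p,z in zip(px,zs)])
# rear rail to 126? use y only-ish: try both
for rx in (.126,.133):
    tr[:2,0]=rx
    mc=tr.mean(0);wc=W.mean(0)
    a=tr-mc;b=W-wc
    th=np.arctan2((a[:,0]*b[:,1]-a[:,1]*b[:,0]).sum(),(a*b).sum())
    A=np.array([[np.cos(th),-np.sin(th)],[np.sin(th),np.cos(th)]])
    t=wc-A@mc
    print(rx,np.degrees(th),t,'res mm',np.round((W-(tr@A.T+t))*1e3,1).tolist())
json.dump({'th':th,'t':t.tolist()},open('tray.json','w'))
import importlib,h; importlib.reload(h)
from h import *
for n,px in (('top',(287.2,278.9)),('side',(195+446/3.5,190+325/3.5))):
    w=ray(n,[px],.027)[0]; print(n,'ball',w,h.wt(w)*1e3)
k=ray('top',[(225+362/4.5-.5,165+212/3.5-.5)],.071)[0]; print('knob top',k,h.wt(k)*1e3)
k=ray('side',[(195+344/3.5,190+165/3.5)],.058)[0]; print('knob side',k,h.wt(k)*1e3)
e=ray('side',[(195+455/3.5,190+193/3.5)],.012)[0]; print('hole side',e,h.wt(e)*1e3)
for u in (187,300,425,538):
    e=ray('top',[(225+u/4.5-.5,165+(250 if u<500 else 263)/3.5-.5)],.02)[0];print('pk',h.wt(e)*1e3)
E
```

```text
0.126 -2.5171618448789976 [0.55476354 0.00856719] res mm [[2.2, -1.3], [2.4, 1.3], [-4.9, 1.3], [-4.8, -0.7], [2.4, -1.3], [2.6, 0.8]]
0.133 -2.5168135453999407 [0.55243246 0.0086697 ] res mm [[-2.4, -1.1], [-2.3, 1.5], [-2.5, 1.2], [-2.5, -0.8], [4.7, -1.4], [5.0, 0.7]]
top ball [0.4966475  0.03992733 0.027     ] [-57.10374369  28.77781271]
side ball [0.49366107 0.0389929  0.027     ] [-60.04626396  27.71314171]
knob top [0.58553397 0.00784126 0.071     ] [33.10596275  0.62592846]
knob side [0.58172986 0.00394995 0.058     ] [29.47640011 -3.42867809]
hole side [ 0.56142544 -0.06218583  0.012     ] [ 12.09575428 -70.3922817 ]
pk [20.58139557 72.11961303]
pk [22.65437563 26.20532199]
pk [ 24.9542626 -24.5337164]
pk [ 20.13647767 -70.66405611]
```

The residuals suggest the tray runs from x = -140 to +126, because the deck alone reaches -133 and the front wall lies outside it. Refitting.

```bash
cat > fit.py <<'E'
from h import *
crop=np.array([(80,28),(672,48),(648,568),(42,546),(54,297),(665,318)],float)
px=np.c_[225+(crop[:,0]+.5)/4.5-.5,165+(crop[:,1]+.5)/3.5-.5]
zs=[.047,.047,.02,.02,.047,.047]
tr=np.array([(.126,.121),(.126,-.121),(-.140,-.121),(-.140,.121),(-.016,.121),(-.016,-.121)])
W=np.array([ray('top',[p],z)[0][:2] for p,z in zip(px,zs)])
mc=tr.mean(0);wc=W.mean(0);a=tr-mc;b=W-wc
th=np.arctan2((a[:,0]*b[:,1]-a[:,1]*b[:,0]).sum(),(a*b).sum())
A=np.array([[np.cos(th),-np.sin(th)],[np.sin(th),np.cos(th)]])
t=wc-A@mc
print(np.degrees(th),t,'res mm',np.round((W-(tr@A.T+t))*1e3,1).tolist())
json.dump({'th':th,'t':t.tolist()},open('tray.json','w'))
E
python3 fit.py
python3 - <<'E'
from h import *
for n,px in (('top',(287.2,278.9)),('side',(195+446/3.5,190+325/3.5))):
    w=ray(n,[px],.027)[0]; print(n,'ball',w,wt(w)*1e3)
k=ray('top',[(225+362/4.5-.5,165+212/3.5-.5)],.071)[0]; print('knob top',k,wt(k)*1e3)
k=ray('side',[(195+344/3.5,190+165/3.5)],.058)[0]; print('knob side',k,wt(k)*1e3)
e=ray('side',[(195+455/3.5,190+193/3.5)],.012)[0]; print('hole side',e,wt(e)*1e3)
# side tray corners check
for c,z in (((757,257),.02),((457,520),.02),((22,216),.047)):
    e=ray('side',[(195+c[0]/3.5,190+c[1]/3.5)],z)[0];print(wt(e)*1e3)
for c in ('top','side'):
  cc=calibration(c);R=cv2.Rodrigues(cc['rvec'])[0];print(c,-R.T@cc['tvec'])
E
```

```text
-2.5176094633307864 [0.55709461 0.00846464] res mm [[-0.1, -1.2], [0.0, 1.4], [-0.2, 1.1], [-0.1, -0.9], [0.1, -1.2], [0.3, 0.9]]
top ball [0.4966475  0.03992733 0.027     ] [-61.77081011  28.77709355]
side ball [0.49366107 0.0389929  0.027     ] [-64.7133156   27.71238167]
knob top [0.58553397 0.00784126 0.071     ] [28.43928738  0.62646244]
knob side [0.58172986 0.00394995 0.058     ] [24.80978107 -3.42819454]
hole side [ 0.56142544 -0.06218583  0.012     ] [  7.43006546 -70.39203958]
[-142.85153028 -118.23722247]
[-140.07482008  114.04041301]
[122.12911009 116.40633732]
top [ 0.40575898 -0.00700915  0.9036909 ]
side [0.12229718 0.5763828  0.58951326]
```

```bash
cat >> h.py <<'E'
def plan(trxy=None,z=None,head=None,xy=None):
    """heading: tray-frame degrees of the tool x axis"""
    s=sense();R=s['ee_rot'];p=s['tcp_pos']
    q=np.array([*(tw(np.array(trxy)/1e3) if xy is None else xy),z if z is not None else p[2]])
    h=np.radians(head)+th
    Rd=np.array([[np.cos(h),np.sin(h),0],[np.sin(h),-np.cos(h),0],[0,0,-1.]])
    rv=cv2.Rodrigues(R.T@Rd)[0].ravel()
    print('t',round(s['time_s'],2),'tray',np.round(wt(p)*1e3,1),'z',round(p[2]*1e3,1),'F',np.round(s['wrist_force'],1),'w',round(s['gripper_width']*87,1))
    print('tool shift mm now-axes',np.round(R.T@(q-p)*1e3,1),'desired-axes',np.round(Rd.T@(q-p)*1e3,1),'rot',np.round(rv,3))
E
python3 -c "
from h import *
plan((-16,0),.2,0)"
```

```text
t 0.15 tray [-408.4  573.9] z 221.7 F [-0.2 -0.3 -0.4] w 87.3
tool shift mm now-axes [517.1 464.6  22.5] desired-axes [392.4 573.9  21.7] rot [ 0.002  0.    -0.239]
```

Call:
carry_out(commands=[35,40,0,0,0,-0.12,35,40,0,0,0,-0.12,35,50,0,0,0,0,35,50,0,0,0,0,35,50,0,0,0,0], grip=0)

```text
time_s: 0.78
tcp_pos: [0.3262, 0.3488, 0.2195]
ee_rot: [[1.0, -0.028, -0.001], [-0.028, -1.0, -0.005], [-0.001, 0.005, -1.0]]
wrist_force: [0.8, -0.3, 0.3]
gripper_width: 0.515
```

Call:
carry_out(commands=[35,50,0,0,0,0,35,50,0,0,0,0,35,50,0,0,0,0,35,50,0,0,0,0,35,50,0,0,0,0])

```text
time_s: 1.4
tcp_pos: [0.4966, 0.0868, 0.2211]
ee_rot: [[1.0, -0.025, 0.001], [-0.025, -1.0, -0.004], [0.001, 0.004, -1.0]]
wrist_force: [0.1, 1.2, 0.3]
gripper_width: 0.02
```

```bash
python3 -c "
from h import *
plan((-16,0),.2,0)"
```

```text
t 1.4 tray [-63.9  75.6] z 221.1 F [0.1 1.2 0.3] w 1.8
tool shift mm now-axes [46.5 76.4 21.4] desired-axes [47.9 75.6 21.1] rot [ 0.004 -0.001  0.019]
```

Call:
carry_out(commands=[24,38,10,0,0,0.019,24,30,10,0,0,0,0,0,0,0,0,0])

```text
time_s: 1.78
tcp_pos: [0.5444, 0.0109, 0.1998]
ee_rot: [[0.999, -0.052, -0.001], [-0.052, -0.999, -0.004], [-0.001, 0.004, -1.0]]
wrist_force: [0.4, -0.3, -0.2]
gripper_width: 0.006
```

Run:
```python
from h import *
plan((-16,0),.052,0)
c=calibration('wrist');im=save('wrist','w1.png')
im=save('top','t1.png'); cv2.imwrite('pics/t1c.png',cv2.resize(im[150:350,210:400,::-1],None,fx=3,fy=3))
```

```text
t 1.77 tray [-12.8   1.9] z 199.8 F [ 0.4 -0.3 -0.2] w 0.5
tool shift mm now-axes [ -3.1   1.4 147.8] desired-axes [ -3.2   1.9 147.8] rot [ 0.004  0.001 -0.008]
```

View pics/w1.png

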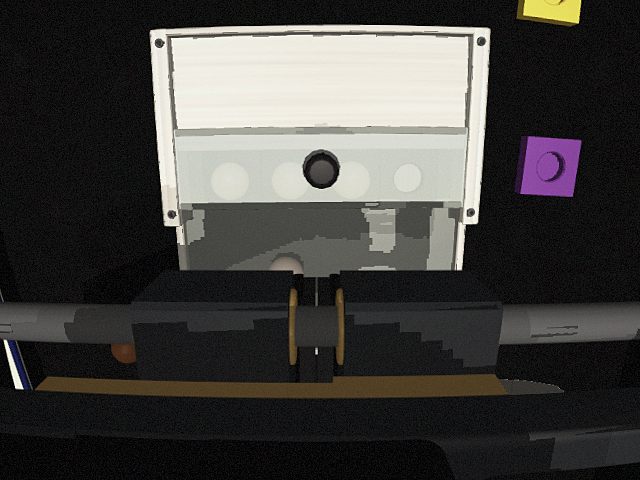

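View pics/t1c.png

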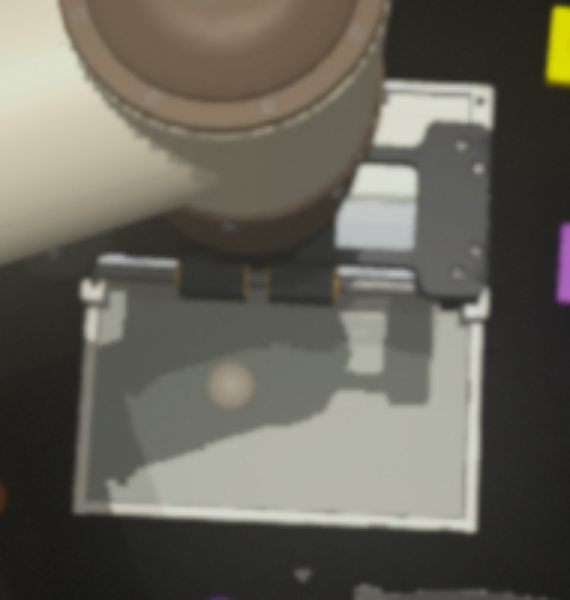

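The wrist view shows three balls at (230,180), (290,180) and (350,180) under the cover, and a smaller disc, the empty hole, at (408,178). The empty pocket is the one at tray y = -72.

Run:
```python
from h import *
for n,p,z in (('rlf',(165,225),.047),('rrf',(477,223),.047),('rlr',(151,28),.047),('rrr',(489,28),.047),('knob',(321,170),.071),('b',(230,180),.03),('b',(290,180),.03),('b',(350,180),.03),('hole',(408,178),.012)):
    print(n,np.round(wt(ray('wrist',[p],z)[0])*1e3,1))
```

```text
rlf [-15.1 118.2]
rrf [ -14.5 -119.7]
rlr [126.5 118.3]
rrr [ 126. -119.]
knob [27.7 -0.3]
b [16.6 69.8]
b [16.3 23.1]
b [ 16.1 -23.3]
hole [ 15.7 -72.4]
```

Call:
carry_out(commands=[-4,2,40,0,0,0,0,0,40,0,0,0,0,0,35,0,0,0,0,0,25,0,0,0,0,0,6,0,0,0])

```text
time_s: 2.5
tcp_pos: [0.5404, 0.0172, 0.0558]
ee_rot: [[0.999, -0.039, 0.01], [-0.039, -0.999, -0.0], [0.01, -0.0, -1.0]]
wrist_force: [-0.7, 1.2, 0.6]
gripper_width: 0.005
```

```bash
python3 -c "
from h import *
plan((69,0),.052,0)"
```

```text
t 2.5 tray [-17.   8.] z 55.8 F [-0.7  1.2  0.6] w 0.4
tool shift mm now-axes [85.9  8.5  4.7] desired-axes [86.   8.   3.8] rot [-0.    -0.01   0.005]
```

Call:
carry_out(commands=[0,8,3,0,-0.01,0,8,0,0,0,0,0,6,0,0,0,0,0,10,0,0,0,0,0,10,0,0,0,0,0])

```text
time_s: 3.12
tcp_pos: [0.5765, 0.0088, 0.0562]
ee_rot: [[0.999, -0.037, 0.002], [-0.037, -0.999, 0.001], [0.002, -0.002, -1.0]]
wrist_force: [-2.3, 0.5, -1.2]
gripper_width: 0.008
```

```bash
python3 -c "
from h import *
plan((69,0),.052,0)"
```

```text
t 3.12 tray [19.4  1.2] z 56.2 F [-2.3  0.5 -1.2] w 0.7
tool shift mm now-axes [49.6  1.6  4.3] desired-axes [49.6  1.2  4.2] rot [-0.002 -0.002  0.007]
```

Call:
carry_out(commands=[10,0,1,0,0,0,10,0,0,0,0,0,10,0,0,0,0,0,8,0,0,0,0,0,6,0,0,0,0,0])

```text
time_s: 3.75
tcp_pos: [0.6238, 0.0066, 0.0552]
ee_rot: [[0.999, -0.037, 0.001], [-0.037, -0.999, 0.001], [0.001, -0.001, -1.0]]
wrist_force: [-7.8, 2.4, 4.2]
gripper_width: 0.002
```

Call:
carry_out(commands=[4,0,0,0,0,0,3,0,0,0,0,0,2,0,0,0,0,0])

```text
time_s: 4.12
tcp_pos: [0.6236, 0.0055, 0.0544]
ee_rot: [[0.999, -0.039, -0.022], [-0.039, -0.999, -0.002], [-0.021, 0.002, -1.0]]
wrist_force: [-4.7, 0.3, 3.1]
gripper_width: 0.007
```

Run:
```python
from h import *
plan((69,0),.052,0)
im=save('side','s2.png'); cv2.imwrite('pics/s2c.png',cv2.resize(im[150:350,180:430,::-1],None,fx=3,fy=3))
```

```text
t 4.12 tray [66.6 -0. ] z 54.4 F [-4.7  0.3  3.1] w 0.6
tool shift mm now-axes [ 2.5 -0.   2.4] desired-axes [ 2.4 -0.   2.4] rot [0.002 0.021 0.004]
```

View pics/s2c.png

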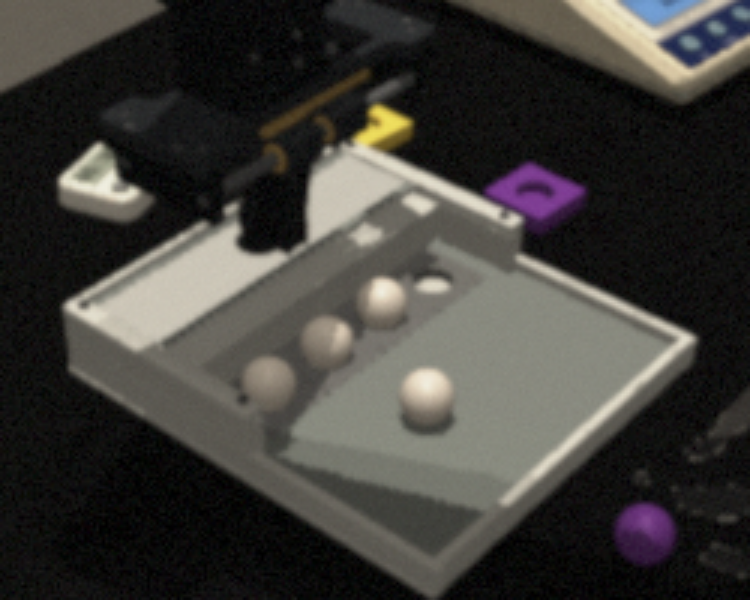

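The cover has stalled against its stop. The empty pocket is visible at the right end, (433,283) in the crop, and the other three balls are seated. Withdrawing, then moving over to the ball.

Call:
carry_out(commands=[-15,0,0,0,0,0,-10,0,-30,0,0,0,-30,0,-40,0,0,0.15,-30,-10,-30,0,0,0.18,-30,-10,0,0,0,0.18], grip=20)

```text
time_s: 4.8
tcp_pos: [0.5224, 0.0449, 0.1598]
ee_rot: [[0.844, -0.537, -0.012], [-0.537, -0.844, 0.001], [-0.01, 0.006, -1.0]]
wrist_force: [0.3, 0.7, -0.3]
gripper_width: 0.225
```

Call:
carry_out(commands=[-5,0,0,0,0,0.18,-5,0,0,0,0,0.18,0,0,0,0,0,0.18,0,0,0,0,0,0.18,0,0,0,0,0,0.18])

```text
time_s: 5.42
tcp_pos: [0.5179, 0.0545, 0.1638]
ee_rot: [[0.078, -0.997, 0.003], [-0.997, -0.078, 0.006], [-0.006, -0.004, -1.0]]
wrist_force: [0.4, -0.0, 0.5]
gripper_width: 0.229
```

Run:
```python
from h import *
plan((-62,68),.12,-90)
```

```text
t 5.42 tray [-41.2  44.3] z 163.8 F [ 0.4 -0.   0.5] w 19.9
tool shift mm now-axes [-25.8  17.9  43.9] desired-axes [-23.7  20.8  43.8] rot [-0.003  0.006  0.122]
```

Call:
carry_out(commands=[-26,16,10,0,0,0.122,0,2,20,0,0,0,0,0,12,0,0,0,0,0,0,0,0,0])

```text
time_s: 5.92
tcp_pos: [0.5019, 0.0818, 0.1228]
ee_rot: [[-0.048, -0.999, 0.013], [-0.999, 0.049, 0.01], [-0.01, -0.013, -1.0]]
wrist_force: [-1.0, -0.1, 0.1]
gripper_width: 0.228
```

Run:
```python
from h import *
plan((-62,68),.02,-90)
im=save('wrist','w2.png')
im=save('top','t2.png'); cv2.imwrite('pics/t2c.png',cv2.resize(im[150:350,210:400,::-1],None,fx=3,fy=3))
```

```text
t 5.92 tray [-58.4  70.8] z 122.8 F [-1.  -0.1  0.1] w 19.9
tool shift mm now-axes [  3.9   4.9 102.8] desired-axes [  2.8   3.6 102.8] rot [-0.013  0.01  -0.005]
```

View pics/w2.png

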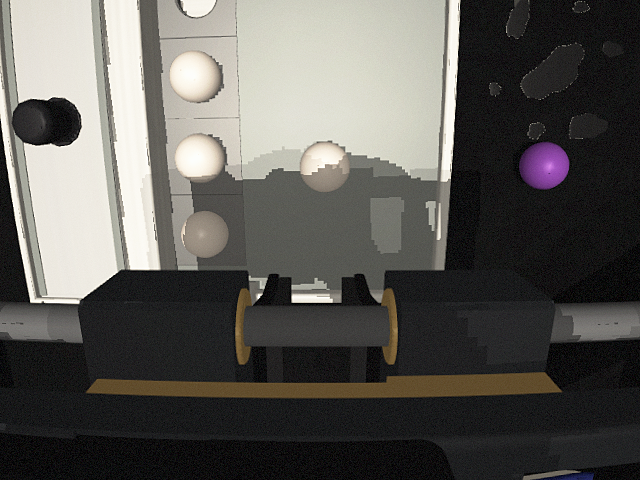

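View pics/t2c.png

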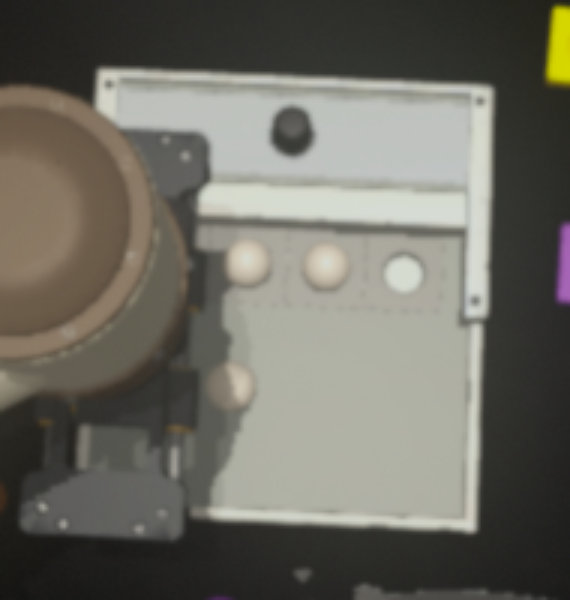

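Run:
```python
from h import *
for n,c,p,z in (('hole','top',(210+404/3,150+274/3),.012),('knobtop','top',(210+293/3,150+122/3),.071),('ball','top',(210+231/3,150+387/3),.027),('ballw','wrist',(325,166),.027),('knobw','wrist',(36,122),.071),('b','wrist',(200,158),.021),('b','wrist',(196,77),.021)):
    print(n,np.round(wt(ray(c,[p],z)[0])*1e3,1))
```

```text
hole [ 13.9 -72.3]
knobtop [90.3 -1.1]
ball [-62.   29.1]
ballw [-60.6  26.9]
knobw [87.7 -2.1]
b [16.2 22. ]
b [ 15.9 -25.9]
```

The cover is fully back (knob at tray x = 90) and the ball is at (-61.5, 28.5). Lowering behind it.

Call:
carry_out(commands=[2,4,30,-0.013,0.01,0,2,0,30,0,0,0,0,0,20,0,0,0,0,0,8,0,0,0,0,0,2,0,0,0])

```text
time_s: 6.65
tcp_pos: [0.5046, 0.0797, 0.0359]
ee_rot: [[-0.049, -0.999, 0.013], [-0.999, 0.049, 0.005], [-0.006, -0.012, -1.0]]
wrist_force: [1.2, -0.9, 0.7]
gripper_width: 0.23
```

Run:
```python
from h import *
plan((-61.5,60),.02,-90)
```

```text
t 6.65 tray [-55.5  68.9] z 35.9 F [ 1.2 -0.9  0.7] w 20.0
tool shift mm now-axes [ 9.   6.1 15.8] desired-axes [ 8.9  6.  15.9] rot [-0.012  0.006 -0.005]
```

Call:
carry_out(commands=[0,6,9,-0.012,0.006,0,0,3,5,0,0,0,0,0,2,0,0,0])

```text
time_s: 7.02
tcp_pos: [0.4964, 0.0808, 0.0206]
ee_rot: [[-0.048, -0.999, 0.003], [-0.999, 0.048, 0.001], [-0.001, -0.003, -1.0]]
wrist_force: [0.3, -0.9, -0.6]
gripper_width: 0.227
```

Run:
```python
from h import *
plan((-61.5,60),.02,-90)
```

```text
t 7.03 tray [-63.8  69.6] z 20.6 F [ 0.3 -0.9 -0.6] w 19.7
tool shift mm now-axes [ 9.6 -2.3  0.6] desired-axes [ 9.6 -2.3  0.6] rot [-0.003  0.001 -0.004]
```

Call:
carry_out(commands=[4,-2,0,0,0,0,5,0,0,0,0,0,4,0,0,0,0,0,4,0,0,0,0,0,4,0,0,0,0,0])

```text
time_s: 7.65
tcp_pos: [0.498, 0.0585, 0.0211]
ee_rot: [[-0.048, -0.999, 0.004], [-0.999, 0.048, 0.002], [-0.002, -0.004, -1.0]]
wrist_force: [-0.8, 0.3, 0.4]
gripper_width: 0.234
```

Call:
carry_out(commands=[4,0,0,0,0,0,4,0,0,0,0,0,4,0,0,0,0,0,4,0,0,0,0,0,4,0,0,0,0,0])

```text
time_s: 8.28
tcp_pos: [0.497, 0.037, 0.0212]
ee_rot: [[-0.048, -0.999, 0.005], [-0.999, 0.048, 0.002], [-0.002, -0.005, -1.0]]
wrist_force: [-0.2, -0.4, 0.4]
gripper_width: 0.227
```

Run:
```python
from h import *
plan((-61.5,-50),.02,-90)
im=save('wrist','w3.png')
```

```text
t 8.28 tray [-61.3  25.9] z 21.2 F [-0.2 -0.4  0.4] w 19.7
tool shift mm now-axes [75.9 -0.1  1. ] desired-axes [75.9  0.2  1.2] rot [-0.005  0.002 -0.004]
```

View pics/w3.png

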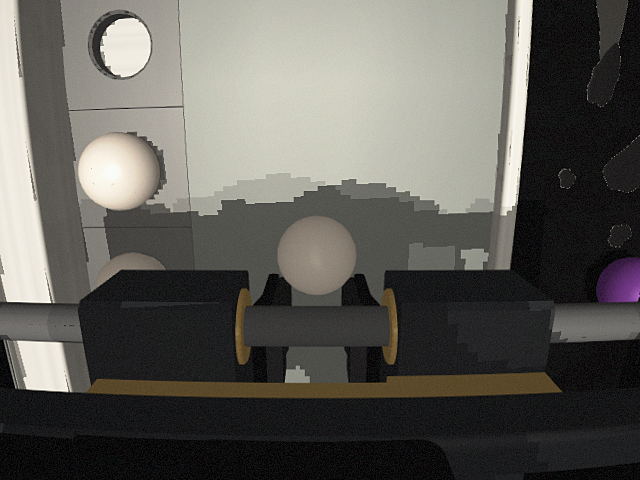

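The ball is centred between the fingertips at (317,255). Continuing the push.

Call:
carry_out(commands=[5,0,0,0,0,0,5,0,0,0,0,0,5,0,0,0,0,0,5,0,0,0,0,0,5,0,0,0,0,0])

```text
time_s: 8.95
tcp_pos: [0.4956, 0.0102, 0.0211]
ee_rot: [[-0.048, -0.999, 0.004], [-0.999, 0.048, 0.002], [-0.002, -0.004, -1.0]]
wrist_force: [-0.1, 0.7, -0.8]
gripper_width: 0.23
```

Call:
carry_out(commands=[5,0,0,0,0,0,5,0,0,0,0,0,5,0,0,0,0,0,5,0,0,0,0,0,5,0,0,0,0,0])

```text
time_s: 9.57
tcp_pos: [0.4943, -0.0166, 0.021]
ee_rot: [[-0.048, -0.999, 0.004], [-0.999, 0.048, 0.002], [-0.002, -0.004, -1.0]]
wrist_force: [-0.1, 0.0, 0.8]
gripper_width: 0.23
```

Run:
```python
from h import *
plan((-61.5,-50),.02,-90)
print(np.round(wt(ray('wrist',[(317,255)],.027)[0])*1e3,1))
im=save('wrist','w4.png')
```

```text
t 9.57 tray [-61.7 -27.8] z 21.0 F [-0.1  0.   0.8] w 20.0
tool shift mm now-axes [22.2 -0.3  1. ] desired-axes [22.2 -0.2  1. ] rot [-0.004  0.002 -0.004]
[-60.9 -48.4]
```

View pics/w4.png

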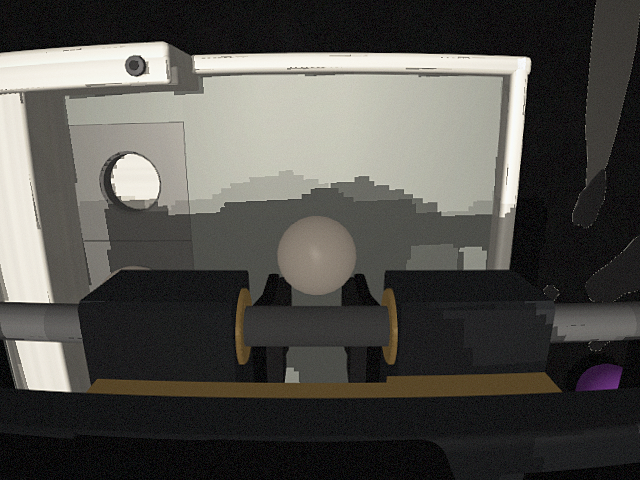

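Call:
carry_out(commands=[4,0,0,0,0,0,4,0,0,0,0,0,3,0,0,0,0,0,3,0,0,0,0,0,2,0,0,0,0,0])

```text
time_s: 10.25
tcp_pos: [0.4933, -0.0341, 0.0209]
ee_rot: [[-0.049, -0.999, 0.004], [-0.999, 0.049, 0.001], [-0.002, -0.004, -1.0]]
wrist_force: [0.2, -0.0, -0.3]
gripper_width: 0.231
```

Call:
carry_out(commands=[1,0,0,0,0,0,0,0,0,0,0,0,0,0,0,0,0,0])

```text
time_s: 10.62
tcp_pos: [0.4932, -0.0352, 0.0209]
ee_rot: [[-0.049, -0.999, 0.004], [-0.999, 0.049, 0.001], [-0.002, -0.004, -1.0]]
wrist_force: [0.4, -0.6, 0.4]
gripper_width: 0.229
```

```bash
cat >> h.py <<'E'
def wb(name):
    s=calibration('wrist'); im=save('wrist',name); return im
E
python3 - <<'E'
from h import *
plan((-61.5,-50),.02,-90)
im=save('wrist','w5.png')
im=save('top','t5.png'); cv2.imwrite('pics/t5c.png',cv2.resize(im[150:350,210:400,::-1],None,fx=3,fy=3))
E
```

```text
t 10.62 tray [-61.9 -46.4] z 20.9 F [ 0.4 -0.6  0.4] w 19.9
tool shift mm now-axes [ 3.6 -0.4  0.9] desired-axes [ 3.6 -0.4  0.9] rot [-0.004  0.002 -0.005]
```

View pics/w5.png

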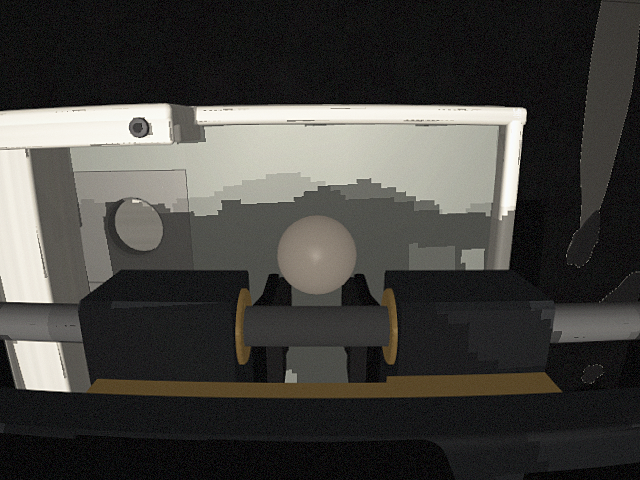

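View pics/t5c.png

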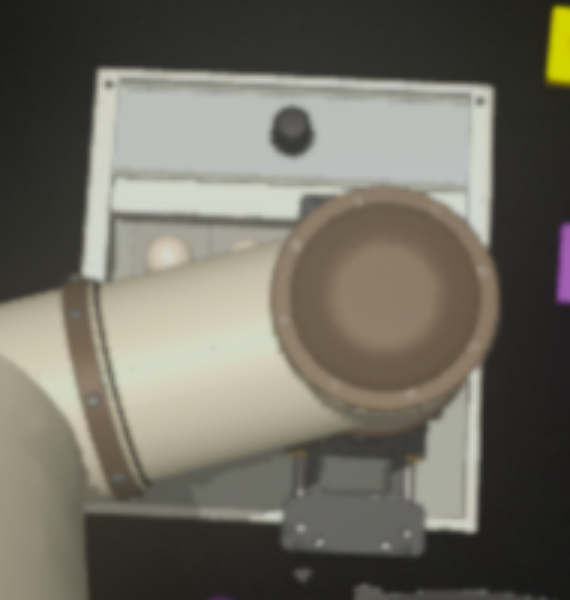

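Call:
carry_out(commands=[2,0,0,0,0,0,2,0,0,0,0,0,1,0,0,0,0,0,0,0,0,0,0,0])

```text
time_s: 11.22
tcp_pos: [0.493, -0.0405, 0.0209]
ee_rot: [[-0.049, -0.999, 0.004], [-0.999, 0.049, 0.001], [-0.002, -0.004, -1.0]]
wrist_force: [-0.1, 0.5, -0.7]
gripper_width: 0.233
```

Call:
carry_out(commands=[-12,0,0,0,0,0,-15,0,0,0,0,0,-5,0,-30,0,0,0,0,0,-45,0,0,0,0,0,-25,0,0,0])

```text
time_s: 11.85
tcp_pos: [0.4931, -0.0041, 0.1215]
ee_rot: [[-0.046, -0.999, -0.002], [-0.999, 0.046, -0.0], [0.0, 0.002, -1.0]]
wrist_force: [0.4, 0.1, 0.1]
gripper_width: 0.23
```

Run:
```python
from h import *
plan((-100,-72),.12,0)
im=save('wrist','w6.png')
```

```text
t 11.85 tray [-63.4 -15.3] z 121.5 F [0.4 0.1 0.1] w 20.0
tool shift mm now-axes [56.8 36.4  1.6] desired-axes [-36.6  56.7   1.5] rot [ 2.000e-03  1.000e-03 -1.573e+00]
```

View pics/w6.png

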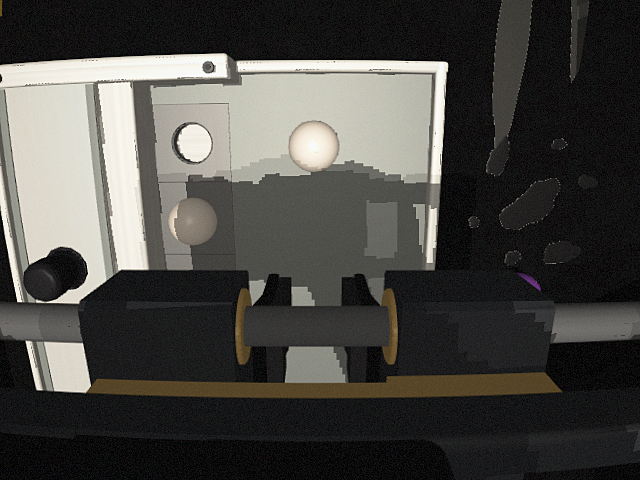

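Run:
```python
from h import *
for p,z in (((314,146),.027),((193,143),.012)): print(np.round(wt(ray('wrist',[p],z)[0])*1e3,1))
```

```text
[-58.8 -71.8]
[ 17.9 -73.6]
```

Call:
carry_out(commands=[20,10,0,0,0,-0.18,20,10,0,0,0,-0.18,10,10,0,0,0,-0.18,0,0,0,0,0,-0.18,0,0,0,0,0,-0.18])

```text
time_s: 12.52
tcp_pos: [0.4704, -0.0537, 0.1245]
ee_rot: [[0.776, -0.631, 0.006], [-0.631, -0.776, 0.002], [0.004, -0.006, -1.0]]
wrist_force: [-0.1, -0.5, 1.1]
gripper_width: 0.232
```

Call:
carry_out(commands=[0,0,0,0,0,-0.18,0,0,0,0,0,-0.18,0,0,0,0,0,-0.18,0,0,0,0,0,-0.1,0,0,0,0,0,0])

```text
time_s: 13.15
tcp_pos: [0.4698, -0.0494, 0.1229]
ee_rot: [[1.0, -0.017, 0.004], [-0.017, -1.0, 0.002], [0.004, -0.002, -1.0]]
wrist_force: [-0.5, 0.1, 0.5]
gripper_width: 0.23
```

Run:
```python
from h import *
plan((-101,-72),.12,0)
```

```text
t 13.15 tray [-84.6 -61.6] z 122.9 F [-0.5  0.1  0.5] w 20.0
tool shift mm now-axes [-16.7  10.    2.8] desired-axes [-16.4  10.4   2.9] rot [-0.002 -0.004  0.027]
```

Call:
carry_out(commands=[-16,10,0,0,0,0.027,-2,1,25,0,0,0,0,0,30,0,0,0,0,0,20,0,0,0,0,0,0,0,0,0])

```text
time_s: 13.78
tcp_pos: [0.4473, -0.0607, 0.0463]
ee_rot: [[0.998, -0.056, 0.004], [-0.056, -0.998, 0.003], [0.004, -0.003, -1.0]]
wrist_force: [0.3, -0.0, 0.4]
gripper_width: 0.231
```

Run:
```python
from h import *
plan((-100,-72),.02,0)
im=save('wrist','w7.png')
```

```text
t 13.78 tray [-106.7  -73.9] z 46.3 F [ 0.3 -0.   0.4] w 20.1
tool shift mm now-axes [ 6.5 -1.9 26.4] desired-axes [ 6.7 -1.9 26.3] rot [-0.003 -0.004 -0.012]
```

View pics/w7.png

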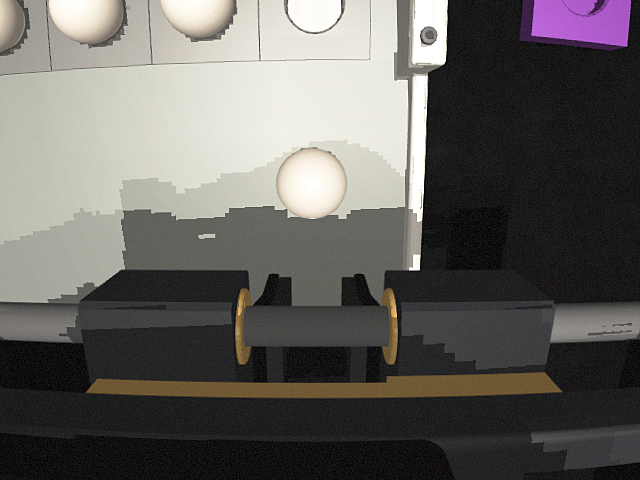

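Run:
```python
from h import *
for p,z in (((312,183),.027),((315,8),.012),((197,5),.021)): print(np.round(wt(ray('wrist',[p],z)[0])*1e3,1))
```

```text
[-60.  -72.6]
[ 14.1 -74.6]
[ 14.3 -25.8]
```

Call:
carry_out(commands=[3,-2,14,0,0,-0.012,2,0,9,0,0,0,1,0,3,0,0,0])

```text
time_s: 14.2
tcp_pos: [0.456, -0.0585, 0.0216]
ee_rot: [[0.999, -0.043, 0.01], [-0.043, -0.999, 0.004], [0.01, -0.004, -1.0]]
wrist_force: [0.7, 0.4, 0.8]
gripper_width: 0.225
```

Run:
```python
from h import *
plan((-80,-72),.02,0)
```

```text
t 14.2 tray [-98.  -71.3] z 21.6 F [0.7 0.4 0.8] w 19.6
tool shift mm now-axes [18.   0.7  1.8] desired-axes [18.   0.7  1.6] rot [-0.004 -0.01   0.001]
```

Call:
carry_out(commands=[5,1,0,0,-0.01,0,5,0,0,0,0,0,4,0,0,0,0,0,4,0,0,0,0,0,4,0,0,0,0,0])

```text
time_s: 14.82
tcp_pos: [0.4802, -0.0605, 0.022]
ee_rot: [[0.999, -0.043, 0.001], [-0.043, -0.999, 0.004], [0.001, -0.004, -1.0]]
wrist_force: [-0.2, -0.5, 1.2]
gripper_width: 0.23
```

Call:
carry_out(commands=[4,0,0,0,0,0,4,0,0,0,0,0,4,0,0,0,0,0,5,0,0,0,0,0,5,0,0,0,0,0])

```text
time_s: 15.45
tcp_pos: [0.5036, -0.0615, 0.0221]
ee_rot: [[0.999, -0.043, 0.001], [-0.043, -0.999, 0.004], [0.001, -0.004, -1.0]]
wrist_force: [0.7, 0.0, 0.6]
gripper_width: 0.23
```

Run:
```python
from h import *
plan((-12,-73),.02,0)
im=save('wrist','w8.png')
```

```text
t 15.45 tray [-50.4 -72.2] z 22.1 F [0.7 0.  0.6] w 20.0
tool shift mm now-axes [38.4  0.8  2.1] desired-axes [38.4  0.8  2.1] rot [-0.004 -0.001  0.001]
```

View pics/w8.png

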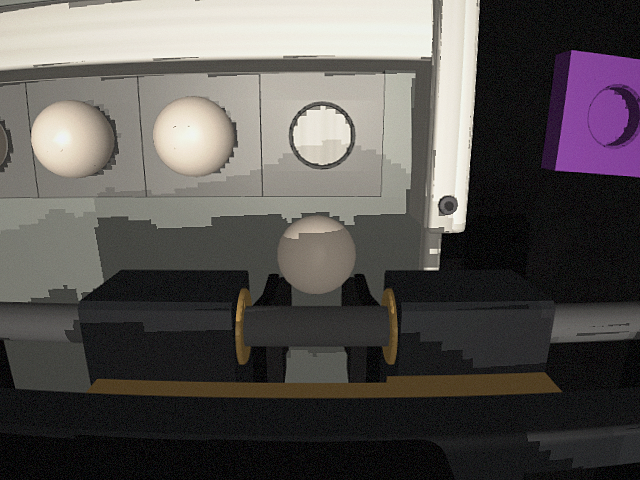

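Call:
carry_out(commands=[5,0.5,0,0,0,0,5,0.5,0,0,0,0,5,0.5,0,0,0,0,5,0,0,0,0,0,4,0,0,0,0,0])

```text
time_s: 16.12
tcp_pos: [0.5299, -0.0642, 0.0221]
ee_rot: [[0.999, -0.043, 0.002], [-0.043, -0.999, 0.004], [0.001, -0.004, -1.0]]
wrist_force: [-0.7, -0.5, 0.2]
gripper_width: 0.23
```

Run:
```python
from h import *
plan((-12,-73),.02,0)
im=save('wrist','w9.png')
```

```text
t 16.12 tray [-24.  -73.8] z 22.1 F [-0.7 -0.5  0.2] w 20.0
tool shift mm now-axes [12.  -0.8  2.1] desired-axes [12.  -0.8  2.1] rot [-0.004 -0.001  0.001]
```

View pics/w9.png

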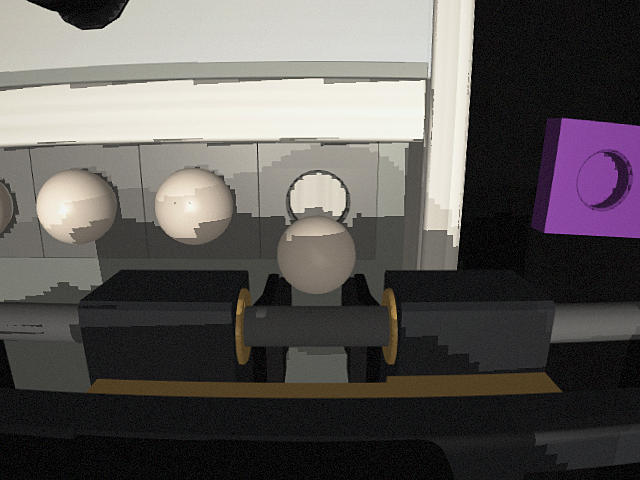

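Ball at (316,255), hole at (318,200), aligned. Pushing the rest of the way slowly.

Call:
carry_out(commands=[4,0,0,0,0,0,4,0,0,0,0,0,3,0,0,0,0,0,2,0,0,0,0,0])

```text
time_s: 16.68
tcp_pos: [0.5442, -0.0648, 0.0221]
ee_rot: [[0.999, -0.043, 0.002], [-0.043, -0.999, 0.004], [0.002, -0.004, -1.0]]
wrist_force: [0.8, 1.2, 0.2]
gripper_width: 0.229
```

Run:
```python
from h import *
plan((-12,-73),.02,0)
im=save('wrist','w10.png')
```

```text
t 16.68 tray [ -9.7 -73.7] z 22.1 F [0.8 1.2 0.2] w 20.0
tool shift mm now-axes [-2.3 -0.7  2.1] desired-axes [-2.3 -0.7  2.1] rot [-0.004 -0.002  0.001]
```

View pics/w10.png

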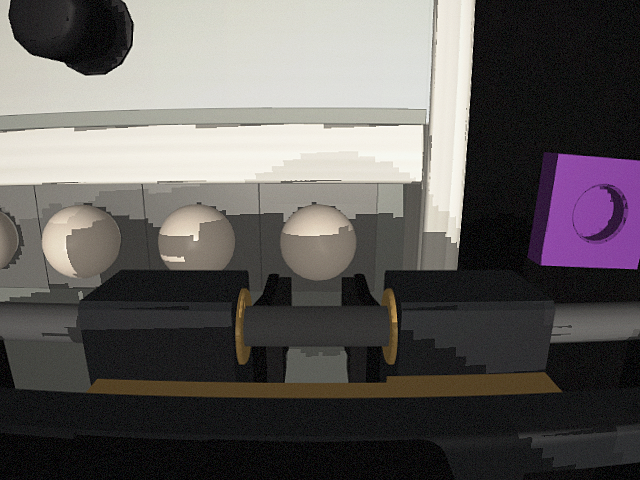

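The ball has dropped in: it is at (318,242), level with its neighbours and the same size. Retreating and going round behind the knob.

Call:
carry_out(commands=[-12,0,0,0,0,0,-12,0,-10,0,0,0,0,0,-45,0,0,0,0,0,-45,0,0,0,0,0,-45,0,0,0])

```text
time_s: 17.35
tcp_pos: [0.5123, -0.0647, 0.1686]
ee_rot: [[0.999, -0.043, -0.009], [-0.043, -0.999, 0.003], [-0.009, -0.002, -1.0]]
wrist_force: [0.6, 0.6, -0.2]
gripper_width: 0.229
```

Run:
```python
from h import *
plan((128,0),.15,0)
im=save('wrist','w11.png')
im=save('side','s11.png'); cv2.imwrite('pics/s11c.png',cv2.resize(im[150:350,180:430,::-1],None,fx=3,fy=3))
```

```text
t 17.35 tray [-41.5 -75.1] z 168.6 F [ 0.6  0.6 -0.2] w 19.9
tool shift mm now-axes [169.8 -74.9  17.2] desired-axes [169.5 -75.1  18.6] rot [-0.002  0.009  0.001]
```

View pics/w11.png

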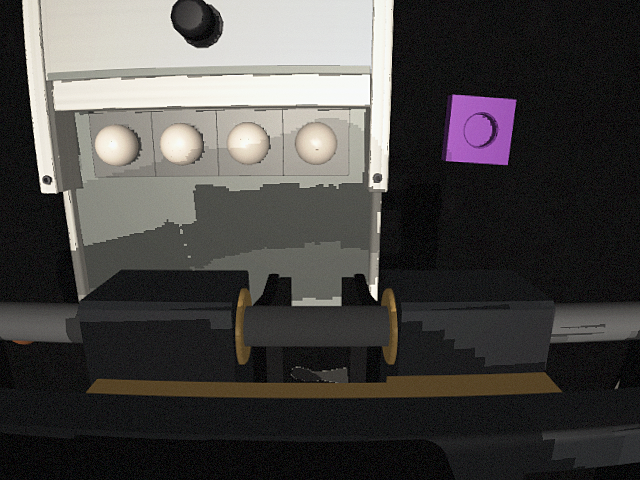

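View pics/s11c.png

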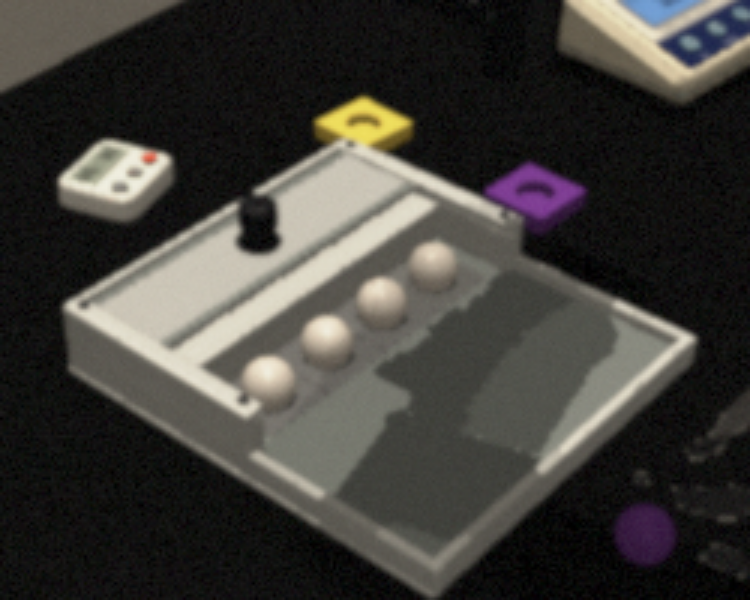

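All four balls are seated in a row. Moving behind the knob.

Call:
carry_out(commands=[40,-18,0,0,0,0,40,-18,0,0,0,0,40,-18,0,0,0,0,40,-18,0,0,0,0,10,-4,0,0,0,0], grip=0)

```text
time_s: 18.08
tcp_pos: [0.6875, 0.0058, 0.1764]
ee_rot: [[0.999, -0.043, 0.004], [-0.043, -0.999, 0.005], [0.003, -0.005, -1.0]]
wrist_force: [-0.4, -0.0, -0.5]
gripper_width: 0.008
```

Run:
```python
from h import *
plan((130,0),.052,0)
```

```text
t 18.07 tray [130.4   3. ] z 176.4 F [-0.4 -0.  -0.5] w 0.7
tool shift mm now-axes [ -0.8   3.7 124.4] desired-axes [ -0.4   3.  124.4] rot [-0.005 -0.003  0.001]
```

Call:
carry_out(commands=[0,3,30,-0.005,-0.003,0,0,0,40,0,0,0,0,0,30,0,0,0,0,0,15,0,0,0,0,0,0,0,0,0])

```text
time_s: 18.7
tcp_pos: [0.6833, 0.0023, 0.0596]
ee_rot: [[0.999, -0.044, -0.002], [-0.044, -0.999, 0.0], [-0.002, -0.0, -1.0]]
wrist_force: [-0.5, 0.1, 0.2]
gripper_width: 0.005
```

Run:
```python
from h import *
plan((114,0),.053,0)
```

```text
t 18.7 tray [126.4  -0.6] z 59.6 F [-0.5  0.1  0.2] w 0.4
tool shift mm now-axes [-12.3  -0.6   6.7] desired-axes [-12.4  -0.6   6.6] rot [-0.     0.002  0.   ]
```

Call:
carry_out(commands=[0,0,5,0,0,0,-8,0,1,0,0,0,-8,0,0,0,0,0,-8,0,0,0,0,0,-10,0,0,0,0,0])

```text
time_s: 19.32
tcp_pos: [0.6505, 0.0041, 0.0578]
ee_rot: [[0.999, -0.043, 0.008], [-0.043, -0.999, 0.002], [0.008, -0.002, -1.0]]
wrist_force: [2.3, -0.5, -2.1]
gripper_width: 0.006
```

Call:
carry_out(commands=[-10,0,0,0,0,0,-10,0,0,0,0,0,-10,0,0,0,0,0,-10,0,0,0,0,0,-8,0,0,0,0,0])

```text
time_s: 19.95
tcp_pos: [0.5994, 0.0064, 0.0578]
ee_rot: [[0.999, -0.043, 0.01], [-0.043, -0.999, 0.002], [0.01, -0.002, -1.0]]
wrist_force: [2.5, -0.5, -0.9]
gripper_width: 0.006
```

Run:
```python
from h import *
plan((36,0),.053,0)
```

```text
t 19.95 tray [42.3 -0.2] z 57.8 F [ 2.5 -0.5 -0.9] w 0.5
tool shift mm now-axes [-6.4 -0.2  4.8] desired-axes [-6.3 -0.2  4.8] rot [-0.002 -0.01   0.001]
```

Call:
carry_out(commands=[-4,0,0,0,0,0,-4,0,0,0,0,0,-4,0,0,0,0,0,-3,0,0,0,0,0,-3,0,0,0,0,0])

```text
time_s: 20.58
tcp_pos: [0.5935, 0.007, 0.0587]
ee_rot: [[0.999, -0.038, 0.039], [-0.038, -0.999, 0.003], [0.039, -0.005, -0.999]]
wrist_force: [8.6, -3.0, -6.0]
gripper_width: 0.004
```

Run:
```python
from h import *
plan((36,0),.053,0)
```

```text
t 20.57 tray [36.5  0.1] z 58.7 F [ 8.6 -3.  -6. ] w 0.3
tool shift mm now-axes [-0.7  0.1  5.7] desired-axes [-0.5  0.1  5.7] rot [-0.005 -0.039  0.006]
```

The cover stalled at TCP x = 36.5, as predicted for fully shut. Withdrawing.

Call:
carry_out(commands=[-1,0,0,0,-0.03,0,12,0,0,0,0,0,14,0,-10,0,0,0,10,0,-40,0,0,0,0,0,-50,0,0,0])

```text
time_s: 21.2
tcp_pos: [0.6266, 0.0043, 0.1556]
ee_rot: [[0.999, -0.039, -0.005], [-0.039, -0.999, 0.002], [-0.005, -0.001, -1.0]]
wrist_force: [1.3, 0.3, 1.1]
gripper_width: 0.008
```

Call:
carry_out(commands=[-50,-40,-20,0,0,0,-50,-50,0,0,0,0,-40,-60,0,0,0,0,-30,-60,0,0,0,0,-20,-60,0,0,0,0])

```text
time_s: 21.82
tcp_pos: [0.4631, 0.2621, 0.1805]
ee_rot: [[0.999, -0.048, 0.003], [-0.048, -0.999, 0.004], [0.003, -0.004, -1.0]]
wrist_force: [1.1, 0.8, 0.1]
gripper_width: -0.001
```

Run:
```python
from h import *
plan((36,0),.053,0)
im=save('top','t12.png'); cv2.imwrite('pics/t12c.png',cv2.resize(im[150:350,210:400,::-1],None,fx=3,fy=3))
im=save('side','s12.png'); cv2.imwrite('pics/s12c.png',cv2.resize(im[150:350,180:430,::-1],None,fx=3,fy=3))
```

```text
t 21.82 tray [-105.1  249.3] z 180.5 F [1.1 0.8 0.1] w -0.1
tool shift mm now-axes [141.7 249.2 127. ] desired-axes [141.1 249.3 127.5] rot [-0.004 -0.003 -0.004]
```

View pics/t12c.png

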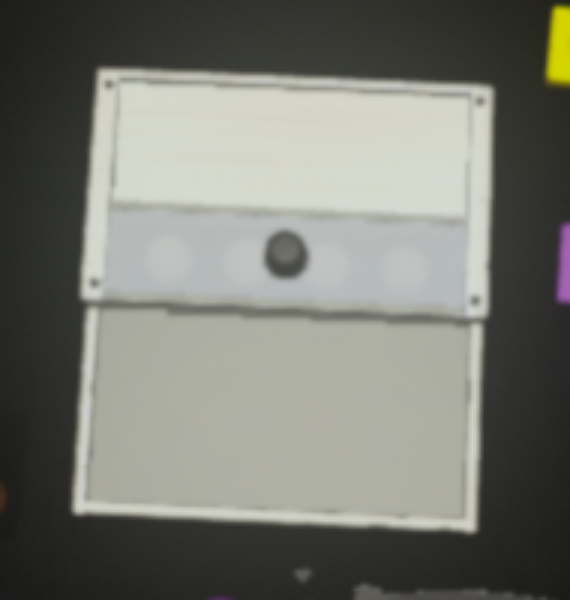

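View pics/s12c.png

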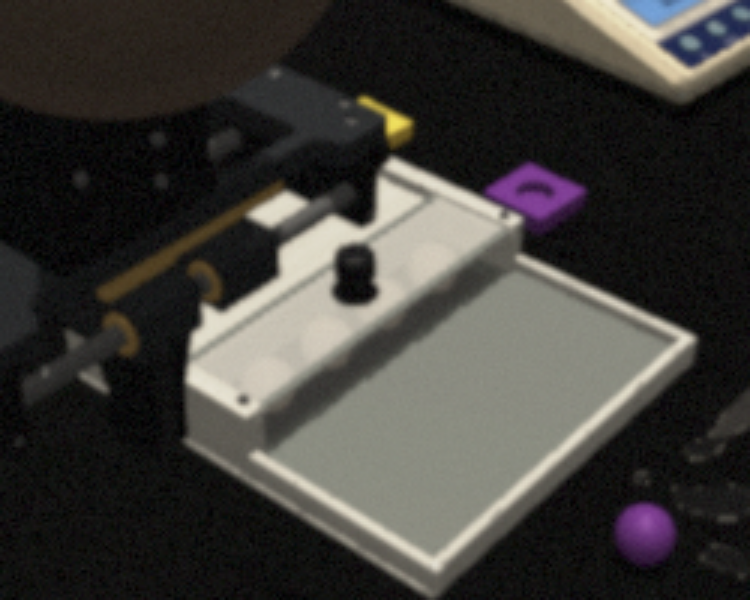

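Run:
```python
from h import *
print(np.round(wt(ray('top',[(210+286/3,150+247/3)],.071)[0])*1e3,1), np.round(wt(ray('top',[(210+285/3,150+308/3)],.0425)[0])*1e3,1))
```

```text
[15.7 -0.7] [-15.3  -1.1]
```

```bash
python3 -c "
from station import finish_job
print(finish_job())"
```

```text
the job is handed in; nothing more can be done
None
```

I slid the cover fully back by its knob and rolled the loose ball into the empty pocket. I then slid the cover shut by the knob and moved the arm clear before handing in at about 22 s of the 64 s allowed.

- **Rolling the ball:** I pushed it at about 30–40 mm/s with the two fingertips held 20 mm apart, without closing on it. It went sideways to tray y = -72 mm, then straight back until it dropped into the pocket there.
- **Balls:** before the cover was shut, the wrist and side views showed all four balls seated in the row. They still show through the shut cover in the last top view, and the deck is empty.
- **Cover:** the last top view put the knob at tray x = 15.7 mm (15 expected) and the cover's front edge at -15.3 mm (-15 expected), and the push had stalled at the expected stop. When fully back, the knob had measured 90.3 mm from the top camera (90 expected) but 87.7 mm from the wrist camera.
- **Forces and disagreements:** the largest wrist force I read was about 11 N. The side camera's positions were 3–4 mm off the top camera's, so I used the top and wrist views. No check failed.

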